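Reset the tripped microscope lamp supply with its key pair

ROBOT

A 7-joint arm with a two-finger parallel gripper is mounted at the origin on the work surface. World frame = base frame: x ahead of the robot, y to its left, z up, the work surface at z = 0. Lengths are in mm, angles in degrees, forces in N, time in s.
With the tool pointing down it reaches from about 400 to 900 mm from the base axis. Payload 5.6 kg.
Tool frame: the origin (TCP) lies on the centre line of the jaws, within the pads' length; the fingertips stand 17 mm ahead of it and the grasp point (between the pads) lies 2 mm behind it; x points along the fingers, y is the direction in which the jaws open and shut, and the axes are right-handed (so a half turn about x gives the same grasp; the last joint's range is limited). The gripper opens to 92 mm and grips with 3 to 60 N. Pads are 20 mm wide; open, the fingers measure 128 mm over their backs; the gripper's body (75 mm by 189 mm) begins 69 mm behind the grasp point.
Start: joints at [-65.546, 26.786, -0.665, 91.828, 0.344, 61.387, -3.226], TCP at [294.299, 579.566, 231.592] pointing down, gripper open.
Joint ranges: [-144.91, 144.91], [-17.63, 115.5], [-89.93, 88.59], [15.96, 139.68], [-74.01, 254.01], [8.47, 105.57], [-167.45, 167.45]. Speed limits (degrees/s): [147.25, 147.25, 180, 180, 180, 180, 180].

INTERFACE

Orientations are given as a 3x3 rotation matrix whose columns are the frame's x, y, z axes.
In Python, from plant import manip gives the robot as it stands.
- The arm moves only by the tool move_arm, never from a script. Its argument "moves" is one flat list of numbers, 7 for each row, row after row: the turn, a rotation vector about the tool's x, y, z each as a share of pi/2 rad, from -1 to 1, then the shift along the tool's x, y, z each as a share of 0.12 m, from -1 to 1, then the opening, from -1 (shut) to 1 (fully open), so that 0 is half open. In form: [rx, ry, rz, dx, dy, dz, grip, rx, ry, rz, dx, dy, dz, grip, ...]. A call has 1 to 12 rows; each row is the pose to reach, as a shift and turn from the pose commanded when the call began, along the tool's axes at that moment; what a row does not reach only later rows make up. A row lasts 1/12 s, in which the tool goes at most 41.7 mm and 7.16 degrees, less where a joint would pass 70% of its speed; a pose out of reach is approached as far as the arm can. A call with a number of a shift or a turn outside -1 to 1 is refused whole. A call with a gripper value outside its range is refused whole. The fingers move at their own pace and stop on an object; the grip force is fixed at half the most. Time passes only in rows, so rows that repeat a pose let the fingers close. It gives the time, the measured TCP pose, the force and the opening at its end, in the units of the state.
- manip.state(): the state, without advancing time (a new reading comes with each control period).
- manip.get_image(name): name is "side" or "top" or "wrist"; returns the picture (400x640x3 uint8, red, green, blue); there is no depth.
- manip.camera_params(name): a dict with "intrinsics" (3x3 intrinsics, pixels), "pose" (4x4, takes a point from camera to world coordinates); the wrist camera has in their place "hand_eye" (4x4, takes a point from camera to tool coordinates, whose origin is the TCP and whose axes are the tool frame's). Camera axes: x right, y down, z forward; pixel columns grow to the right and rows downward; lengths in mm; the calibration is good to about 2 mm. A picture is of the moment at which its call begins: read the wrist's pose just before it. camera_params takes no time and is no camera call.
- manip.finish_job(): hands the job in, once; it reports no verdict.
The state is a dict: "time": time; "joint_positions": joint angles; "joint_velocities": joint speeds; "joint_torque": joint torques, N m; "tcp_pos": TCP position; "eef_rot": TCP orientation; "force": force on the tool from outside, world axes, zero at the start; "ft_torque": the same for the moment, N m; "grip_width": opening from 0.0 (shut) to 1.0 (fully open).
Only numpy, scipy, OpenCV 4.12 (cv2) and the standard library are available. Lean on these libraries where they do the work, as an engineer would, in place of code of your own. Each camera call takes 0.05 s, during which the arm holds its last target. There are 200 camera calls.

TASK

The microscope lamp supply has tripped. Reset it: with the two fingertips press its two round keys at the same time, never one alone, hold both fully down together for at least two seconds, then let both go and move clear. Leave the long bar-shaped lamp keys unpressed, and do not move or pick up the oil bottle, the slide box or the eyepiece.

Things in the scene. Friction and masses are not known exactly. Their poses are not given: they have to be found in the camera images.
- reset_a_top (a point): centre of the top face of one ROUND black reset key: an upright cylinder 28 mm across. Its mate reset_b is 64 mm away, centre to centre. Released, the key stands 14 mm above its 12 mm thick aluminium pad, so its top is 76 mm above the table; it goes down 8 mm. This point moves with the key
- reset_b_top (a point): centre of the top face of the other ROUND reset key, same shape, size and height as reset_a; the same pad carries both (pad 64 by 124 mm, the keys on its long middle line). From the console's front (the side nearer the robot), a is the left key and b the right one
- reset_a (a joint): how far round key a is pressed: 0 released, 0.008 m fully down against its stop. Spring: about 1.2 N to start, 4 N fully down; springs back by itself
- reset_b (a joint): how far round key b is pressed: same values and spring as reset_a
- lamp_a_top (a point): centre of the top face of one BAR-SHAPED black lamp key, a narrow bar 46 mm long (across its pad) by 14 mm wide, standing 9 mm above its own pad (top 71 mm above the table), 64 mm from lamp_b. Not to be pressed
- lamp_b_top (a point): centre of the top face of the other BAR-SHAPED lamp key, like lamp_a. Which of the two pads sits left and which right on the console changes from time to time
- lamp_a (a joint): how far bar key a is pressed: 0 released, 0.005 m fully down; moves at 1.2 N
- lamp_b (a joint): how far bar key b is pressed: same values as lamp_a
- console: lamp supply: fixed cream box 200 deep (x) by 360 wide (y) by 50 mm high, carrying both key pads side by side on its flat top, about 170 mm apart, each pad turned a little. Origin at the centre of its underside, on the table; x axis to its rear, y along its width to the left, z up. A fixed microscope about 400 mm tall stands well to its left (about 0.67 m ahead of the robot and 0.58 m to its left)
- oil_mid (a point): loose small amber oil bottle, 36 mm across, 65 mm tall, standing on the console's top to the rear, between and behind the pads; point at half its height. Leave in place
- slidebox_mid (a point): loose wooden slide box 87 by 62 by 34 mm lying on the table in front of the console; point at its centre. Leave in place
- eyepiece_mid (a point): loose black eyepiece, 33 mm across at the widest, 50 mm tall, standing on the table behind the console; point at half its height. Leave in place

How it is judged:
By the outcome, as a careful person would: the job done as asked, in the order asked, and still so for the second after the job is handed in, with the robot touching nothing.
It also fails if it takes over 32 s, if anything falls off the work surface, if the arm or the gripper's body presses on something with over 40 N, if the wrist force passes 120 N, or if a joint passes its speed limit or range.

## Working session

There is one attempt and no reset: what is moved stays moved. The work goes in short steps, Python scripts to look and compute and a tool call to move; the robot and the scene stay as the last step left them, time stands still between calls to the robot, and variables do not carry over. Pictures are saved under pics/ and viewed, about 8 in all and at most 12, crops included, and the job is handed in when it is done.

Besides the shell and the picture viewer there is one more tool, called after "Request:" in YAML: its name, and indented under it one key for each argument. move_arm: Moves the arm, as the interface text tells. Shift numbers are shares of 0.12 m and turn numbers shares of pi/2 rad, none past 1 either way. Its arguments: {"type":"object","properties":{"moves":{"type":"array"}},"required":["moves"]}

```bash
mkdir -p pics; ls; python3 - <<'E'
from plant import manip
import cv2,numpy as np
s=manip.state()
print(s['time'],s['tcp_pos'],s['eef_rot'],s['grip_width'],s['force'])
for n in("top","side"):
    cv2.imwrite(f'pics/{n}0.png',manip.get_image(n)[:,:,::-1]); p=manip.camera_params(n); print(n,p)
print(manip.camera_params("wrist"))
E
```

```text
pics
0.0 [294.11029653 579.05106079 230.65585829] [[-6.47142628e-04  4.52819698e-01  8.91601874e-01]
 [-1.59807384e-03  8.91600454e-01 -4.52820137e-01]
 [-9.99998514e-01 -1.71788485e-03  1.46646654e-04]] 1.0001386830148666 [ 0.96816261  0.3122172  -0.3295753 ]
top {'intrinsics': array([[468.71570941,   0.        , 315.75573431],
       [  0.        , 468.71570941, 203.17361857],
       [  0.        ,   0.        ,   1.        ]]), 'pose': array([[ 1.97139799e-02, -9.99638828e-01,  1.82639667e-02,
         5.32427130e+02],
       [-9.99800124e-01, -1.97713768e-02, -2.96739438e-03,
         3.16236274e+01],
       [ 3.32742641e-03, -1.82018170e-02, -9.99828796e-01,
         8.29258334e+02],
       [ 0.00000000e+00,  0.00000000e+00,  0.00000000e+00,
         1.00000000e+00]])}
side {'intrinsics': array([[517.7839407 ,   0.        , 323.17901988],
       [  0.        , 517.7839407 , 200.48029147],
       [  0.        ,   0.        ,   1.        ]]), 'pose': array([[ 8.93660773e-01, -3.29952625e-01,  3.04140903e-01,
         2.39456587e+02],
       [-4.48655109e-01, -6.43537697e-01,  6.20135328e-01,
        -6.02853324e+02],
       [-8.88914319e-03, -6.90644986e-01, -7.23139327e-01,
         8.38529871e+02],
       [ 0.00000000e+00,  0.00000000e+00,  0.00000000e+00,
         1.00000000e+00]])}
{'intrinsics': array([[350.63663289,   0.        , 320.88443917],
       [  0.        , 350.63663289, 198.76021589],
       [  0.        ,   0.        ,   1.        ]]), 'hand_eye': array([[ 9.34502103e-04, -2.68924644e-01,  9.63160767e-01,
        -1.54096339e+02],
       [ 9.99999456e-01, -1.94357965e-04, -1.02451146e-03,
         6.23950610e-01],
       [ 4.62714346e-04,  9.63161200e-01,  2.68924317e-01,
        -7.56348438e+01],
       [ 0.00000000e+00,  0.00000000e+00,  0.00000000e+00,
         1.00000000e+00]])}
```

View pics/top0.png

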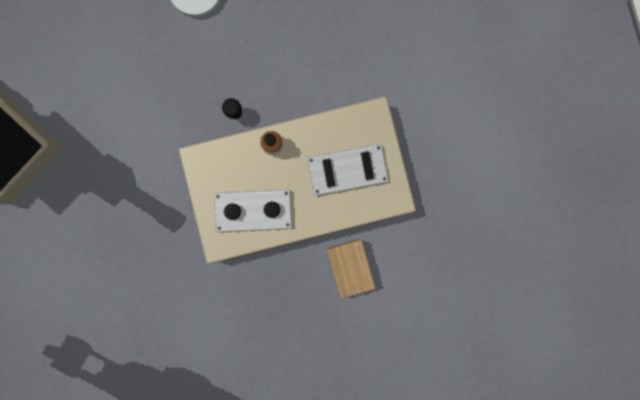

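The top view shows the round keys at about (232,212) and (272,210) on the left pad. The bar keys are on the right pad, the bottle is at (271,142), and the slide box is at (351,268), clear of the round pad.

```bash
cat > h.py <<'E'
import numpy as np,cv2
from plant import manip
def ray(n,uv,z,T=None):
    p=manip.camera_params(n)
    if T is None: T=p['pose']
    d=T[:3,:3]@np.linalg.solve(p['intrinsics'],[uv[0],uv[1],1.])
    return T[:3,3]+d*(z-T[2,3])/d[2]
def wristT(s):
    T=np.eye(4);T[:3,:3]=s['eef_rot'];T[:3,3]=s['tcp_pos'];return T@manip.camera_params('wrist')['hand_eye']
def blobs(im,roi,lo,hi,thr=60):
    m=np.zeros(im.shape[:2],np.uint8);x0,y0,x1,y1=roi
    m[y0:y1,x0:x1]=(im[y0:y1,x0:x1].max(2)<thr)*255
    n,_,st,c=cv2.connectedComponentsWithStats(m)
    return [(c[i],st[i]) for i in range(1,n) if lo<st[i][4]<hi]
def plan(P,yaw_y,z):
    """P target tcp xyz, jaw direction yaw; tool-frame shift/turn shares"""
    s=manip.state();R=s['eef_rot'];y=np.r_[yaw_y,0];y/=np.linalg.norm(y)
    if y@R[:,1]<0:y=-y
    x=np.array([0,0,-1.]);Rt=np.c_[x,y,np.cross(x,y)]
    rv=cv2.Rodrigues(R.T@Rt)[0].ravel();d=R.T@(np.r_[P[:2],z]-s['tcp_pos'])
    print('turn',(rv/(np.pi/2)).round(4),'deg',np.degrees(rv).round(2),'shift',(d/120).round(4),'mm',d.round(1))
E
python3 - <<'E'
from h import *
im=cv2.imread('pics/top0.png')
P=[]
for c,st in blobs(im,(215,193,292,230),40,500):
    print(c,st,ray('top',c,74)); P.append(ray('top',c,74))
print(np.linalg.norm(P[0]-P[1])); M=(P[0]+P[1])/2; print(M)
plan(M,(P[0]-P[1])[:2],200)
E
```

```text
[271.87222222 209.30555556] [265 202  15  15 180] [534.94915186  99.85823561  74.        ]
[232.44444444 211.29100529] [225 204  16  15 189] [530.500996   163.24269222  74.        ]
63.54034489985836
[532.72507393 131.55046391  74.        ]
turn [-3.437e-01 -2.000e-04  1.000e-03] deg [-3.094e+01 -2.000e-02  9.000e-02] shift [ 0.2604 -2.4247  3.4617] mm [  31.2 -291.   415.4]
```

View pics/side0.png

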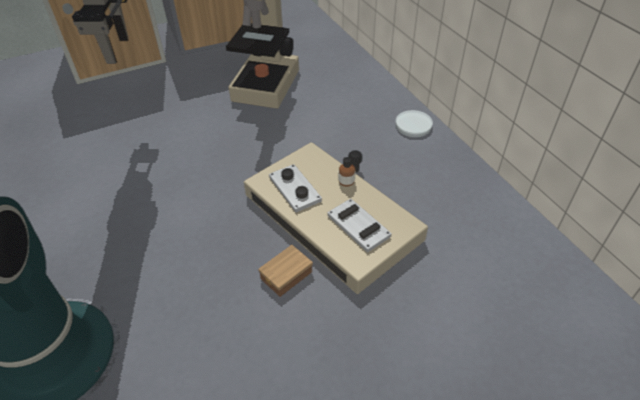

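The side view confirms the layout: the round pad is on the left and its surroundings are free. I'm setting out towards a point above it.

Request:
move_arm:
  moves: [0,0,0,0.03,-0.3,0.43,0,0,0,0,0.06,-0.6,0.865,0,0,0,0,0.06,-0.6,0.865,0,0,0,0,0.06,-0.6,0.865,0]

```text
time: 0.43
tcp_pos: [359.7, 460.0, 223.5]
eef_rot: [[0.002, 0.462, 0.887], [-0.006, 0.887, -0.462], [-1.0, -0.005, 0.004]]
force: [0.7, 0.1, -0.6]
grip_width: 0.731
```

Request:
move_arm:
  moves: [0,0,0,0.03,-0.3,0.43,0,0,0,0,0.06,-0.6,0.865,0,0,0,0,0.06,-0.6,0.865,0,0,0,0,0.06,-0.6,0.865,0]

```text
time: 0.77
tcp_pos: [418.6, 348.8, 216.6]
eef_rot: [[0.001, 0.463, 0.886], [-0.005, 0.886, -0.463], [-1.0, -0.004, 0.003]]
force: [0.1, -0.5, -0.2]
grip_width: 0.501
```

Request:
move_arm:
  moves: [0,0,0,0.03,-0.3,0.43,0,0,0,0,0.06,-0.6,0.865,0,0,0,0,0.06,-0.6,0.865,0,0,0,0,0.06,-0.6,0.865,0]

```text
time: 1.1
tcp_pos: [477.8, 237.6, 209.6]
eef_rot: [[0.001, 0.463, 0.886], [-0.004, 0.886, -0.463], [-1.0, -0.003, 0.003]]
force: [-0.4, -0.9, -0.2]
grip_width: 0.501
```

Request:
move_arm:
  moves: [-0.07,0,0,0.03,-0.3,0.43,0,-0.14,0,0,0.06,-0.6,0.865,0,-0.21,0,0,0.06,-0.6,0.865,0,-0.28,0,0,0.06,-0.6,0.865,0,-0.344,0,0,0.06,-0.6,0.865,0,-0.344,0,0,0.06,-0.6,0.865,0,-0.344,0,0,0.06,-0.6,0.865,0,-0.344,0,0,0.06,-0.6,0.865,0]

```text
time: 1.77
tcp_pos: [533.8, 135.6, 202.7]
eef_rot: [[-0.0, -0.069, 0.998], [0.0, 0.998, 0.069], [-1.0, 0.0, -0.0]]
force: [0.4, 0.5, -0.2]
grip_width: 0.501
```

```bash
python3 - <<'E'
from h import *
s=manip.state();im=manip.get_image('wrist')
print(s['time'],s['tcp_pos'],s['eef_rot'].round(4).tolist(),s['grip_width'],s['force'])
cv2.imwrite('pics/w1.png',im[:,:,::-1])
E
```

```text
1.7667 [533.7755626  135.61403125 202.65999009] [[-0.0004, -0.069, 0.9976], [0.0002, 0.9976, 0.069], [-1.0, 0.0002, -0.0004]] 0.5008648428970643 [ 0.37752746  0.54439558 -0.22397724]
```

View pics/w1.png

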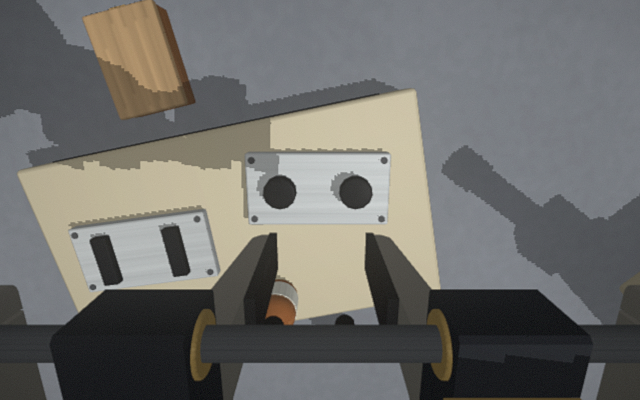

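The wrist view shows the round keys at (279,192) and (356,192), the bar pad off to the left, and the bottle between the fingers' image and the rear edge. I'm measuring the keys from here.

```bash
python3 - <<'E'
from h import *
s=manip.state();im=cv2.imread('pics/w1.png');T=wristT(s);P=[]
for thr in(40,55):
  P=[]
  for c,st in blobs(im,(255,165,380,215),300,2000,thr):
    P.append(ray('wrist',c,73,T)); print(thr,c,st,P[-1])
M=(P[0]+P[1])/2;print(M,np.linalg.norm(P[0]-P[1]))
t=cv2.imread('pics/top0.png')
hsv=cv2.cvtColor(t,cv2.COLOR_BGR2HSV);print('bottle',ray('top',(271,142),115),'cap')
plan(M,(P[0]-P[1])[:2],105)
E
```

```text
55 [277.89136905 192.1264881 ] [264 177  32  32 672] [534.22688605  99.88421439  73.        ]Traceback (most recent call last):
  File "<stdin>", line 7, in <module>
IndexError: list index out of range
```

```bash
python3 - <<'E'
from h import *
s=manip.state();im=cv2.imread('pics/w1.png');T=wristT(s)
for thr in(62,70,80):
  P=[]
  for c,st in blobs(im,(250,165,385,215),150,2500,thr):
    b=(st[0]+st[2]/2-.5,st[1]+st[3]/2-.5)
    P.append(ray('wrist',c,74,T)); print(thr,c,b,st,P[-1])
  if len(P)==2:
    M=(P[0]+P[1])/2;print(M,np.linalg.norm(P[0]-P[1]));plan(M,(P[0]-P[1])[:2],105)
E
```

```text
62 [279.25402726 191.86741016] (np.float64(279.5), np.float64(192.0)) [264 176  32  33 807] [533.65901512 101.11732078  74.        ]
62 [353.96478873 192.12112676] (np.float64(355.5), np.float64(192.0)) [340 176  32  33 710] [529.56160047 163.2044046   74.        ]
[531.6103078  132.16086269  74.        ] 62.22214062528034
turn [ 0.0024 -0.0002 -0.0001] deg [ 0.22 -0.01 -0.01] shift [ 0.8143 -0.0279 -0.0198] mm [97.7 -3.4 -2.4]
70 [279.28762136 191.87742718] (np.float64(279.0), np.float64(192.0)) [263 176  33  33 824] [533.66568572 101.14555541  74.        ]
70 [355.20833333 191.92769608] (np.float64(355.5), np.float64(192.0)) [340 176  32  33 816] [529.3241505  164.22169377  74.        ]
[531.49491811 132.68362459  74.        ] 63.22537590579624
turn [ 0.0006 -0.0002 -0.0001] deg [ 0.06 -0.01 -0.01] shift [ 0.8143 -0.0235 -0.0204] mm [97.7 -2.8 -2.5]
80 [279.25860024 191.88256228] (np.float64(279.0), np.float64(192.0)) [263 176  33  33 843] [533.67177631 101.12160791  74.        ]
80 [355.20648259 191.87034814] (np.float64(355.0), np.float64(192.0)) [339 176  33  33 833] [529.27516212 164.21545312  74.        ]
[531.47346922 132.66853051  74.        ] 63.24684592731739
turn [ 0.0001 -0.0002 -0.0001] deg [ 0.01 -0.01 -0.01] shift [ 0.8143 -0.0236 -0.0206] mm [97.7 -2.8 -2.5]
```

Request:
move_arm:
  moves: [0,0,0,0.25,-0.026,-0.018,0,0,0,0,0.5,-0.026,-0.018,0,0,0,0,0.7,-0.026,-0.018,0,0,0,0,0.8,-0.026,-0.018,0,0,0,0,0.8,-0.026,-0.018,0,0,0,0,0.8,-0.026,-0.018,0]

```text
time: 2.32
tcp_pos: [532.2, 132.0, 106.9]
eef_rot: [[-0.0, -0.071, 0.998], [-0.0, 0.998, 0.071], [-1.0, -0.0, -0.0]]
force: [0.3, 0.4, 0.9]
grip_width: 0.499
```

```bash
python3 - <<'E'
from h import *
s=manip.state()
print(s['time'],s['tcp_pos'],s['eef_rot'].round(4).tolist(),s['grip_width'],s['force'])
p=manip.camera_params('side');x0,y0,k=250,140,8
c=manip.get_image('side')[y0:y0+75,x0:x0+100,::-1]
w=manip.get_image('wrist')[:,:,::-1]
a=cv2.resize(c,None,fx=8,fy=8,interpolation=cv2.INTER_CUBIC)[:,:760]
cv2.imwrite('pics/s2.png',a[:600]);cv2.imwrite('pics/w2.png',w)
E
```

```text
2.3167 [532.22296934 132.03875406 106.94047042] [[-0.0004, -0.0706, 0.9975], [-0.0002, 0.9975, 0.0706], [-1.0, -0.0001, -0.0004]] 0.4990981910364613 [0.26602148 0.35047411 0.92634356]
```

View pics/s2.png

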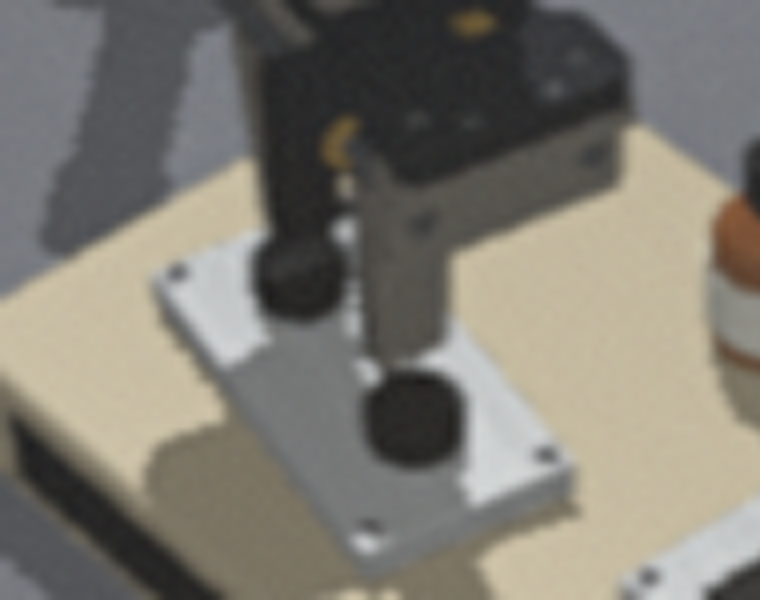

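View pics/w2.png

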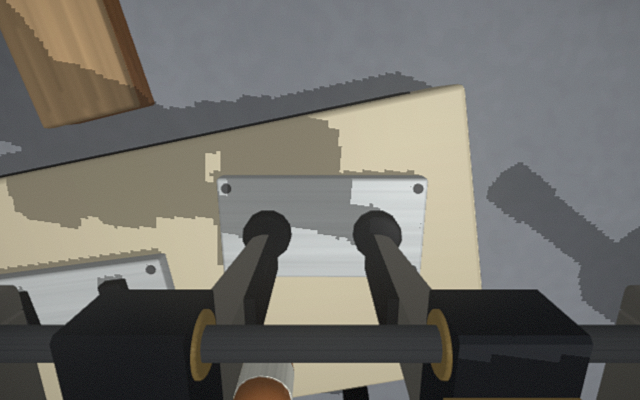

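The close views show both fingertips directly above the two round keys, with a gap of about 14 mm. In the wrist view the keys are at (267,233) and (377,233), and their midpoint lies within 1–2 mm of the jaw centre. The bar pad and bottle are clear.

I'll descend slowly. The TCP goes from 107 to about 86 first, then I'll check force.

Request:
move_arm:
  moves: [0,0,0,0.05,0,0,0,0,0,0,0.1,0,0,0,0,0,0,0.12,0,0,0,0,0,0,0.14,0,0,0,0,0,0,0.16,0,0,0,0,0,0,0.175,0,0,0,0,0,0,0.175,0,0,0]

```text
time: 3.0
tcp_pos: [532.4, 131.6, 86.2]
eef_rot: [[0.0, -0.07, 0.998], [0.0, 0.998, 0.07], [-1.0, 0.0, 0.0]]
force: [-1.5, -0.1, 6.5]
grip_width: 0.5
```

Request:
move_arm:
  moves: [0,0,0,0.01,0,0,0,0,0,0,0.02,0,0,0,0,0,0,0.02,0,0,0,0,0,0,0.02,0,0,0]

```text
time: 3.33
tcp_pos: [532.5, 131.6, 85.3]
eef_rot: [[0.001, -0.07, 0.998], [0.0, 0.998, 0.07], [-1.0, 0.0, 0.001]]
force: [-4.5, -1.0, 18.2]
grip_width: 0.499
```

```bash
python3 - <<'E'
from h import *
s=manip.state()
print(s['time'],s['tcp_pos'],s['force'],s['ft_torque'])
c=manip.get_image('side')[140:215,250:350,::-1]
cv2.imwrite('pics/s3.png',cv2.resize(c,None,fx=8,fy=8,interpolation=cv2.INTER_CUBIC)[:,:760])
E
```

```text
3.3333 [532.50875425 131.64338126  85.32045568] [-4.49981597 -0.98411993 18.2478268 ] [-0.30398945  1.19272817  0.0135185 ]
```

View pics/s3.png

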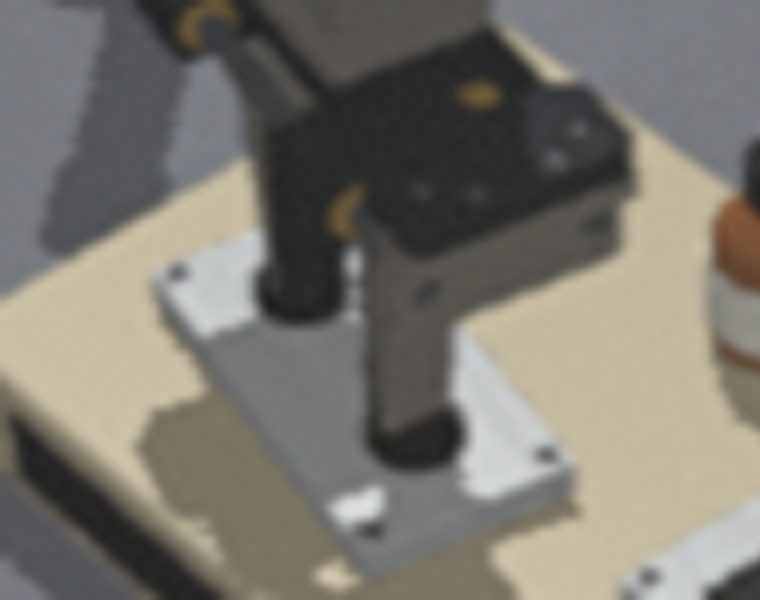

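Both keys are seen down, and the force rose sharply from 6.5 to 18 N at TCP z 85.3, so they are at the stop. I'll add a small margin and hold for well over two seconds.

Request:
move_arm:
  moves: [0,0,0,0.008,0,0,0,0,0,0,0.008,0,0,0,0,0,0,0.008,0,0,0,0,0,0,0.008,0,0,0,0,0,0,0.008,0,0,0,0,0,0,0.008,0,0,0,0,0,0,0.008,0,0,0,0,0,0,0.008,0,0,0,0,0,0,0.008,0,0,0,0,0,0,0.008,0,0,0,0,0,0,0.008,0,0,0,0,0,0,0.008,0,0,0]

```text
time: 4.38
tcp_pos: [532.5, 131.7, 85.2]
eef_rot: [[0.001, -0.07, 0.998], [0.001, 0.998, 0.07], [-1.0, 0.001, 0.001]]
force: [-7.5, -1.7, 24.7]
grip_width: 0.499
```

Request:
move_arm:
  moves: [0,0,0,0,0,0,0,0,0,0,0,0,0,0,0,0,0,0,0,0,0,0,0,0,0,0,0,0,0,0,0,0,0,0,0,0,0,0,0,0,0,0,0,0,0,0,0,0,0,0,0,0,0,0,0,0,0,0,0,0,0,0,0,0,0,0,0,0,0,0,0,0,0,0,0,0,0,0,0,0,0,0,0,0]

```text
time: 5.38
tcp_pos: [532.5, 131.6, 85.2]
eef_rot: [[0.001, -0.07, 0.998], [0.001, 0.998, 0.07], [-1.0, 0.001, 0.001]]
force: [-7.6, -1.5, 24.6]
grip_width: 0.503
```

Request:
move_arm:
  moves: [0,0,0,0,0,0,0,0,0,0,0,0,0,0,0,0,0,0,0,0,0,0,0,0,0,0,0,0,0,0,0,0,0,0,0,0,0,0,0,0,0,0,0,0,0,0,0,0,0,0,0,0,0,0,0,0,0,0,0,0,0,0,0,0,0,0,0,0,0,0,0,0,0,0,0,0,0,0,0,0,0,0,0,0]

```text
time: 6.38
tcp_pos: [532.5, 131.6, 85.2]
eef_rot: [[0.001, -0.07, 0.998], [0.001, 0.998, 0.07], [-1.0, 0.001, 0.001]]
force: [-7.0, -2.5, 24.7]
grip_width: 0.503
```

Held for 3 s with z steady at 85.2, the expected stop height. Now going straight up.

Request:
move_arm:
  moves: [0,0,0,-0.08,0,0,0,0,0,0,-0.25,0,0,0,0,0,0,-0.5,0,0,0,0,0,0,-0.75,0,0,0,0,0,0,-1,0,0,0,0,0,0,-1,0,0,0,0,0,0,-1,0,0,0]

```text
time: 6.97
tcp_pos: [533.1, 131.7, 204.0]
eef_rot: [[0.004, -0.07, 0.998], [0.001, 0.998, 0.07], [-1.0, 0.001, 0.004]]
force: [0.1, -0.2, 0.1]
grip_width: 0.501
```

```bash
python3 - <<'E'
from h import *
s=manip.state()
print(s['time'],s['tcp_pos'],s['force'])
a=manip.get_image('side')[130:300,240:440,::-1]
cv2.imwrite('pics/s4.png',cv2.resize(a,None,fx=3.5,fy=3.5,interpolation=cv2.INTER_CUBIC))
E
```

```text
6.9667 [533.13871796 131.74465368 204.01464673] [ 0.05903618 -0.23640298  0.07405771]
```

View pics/s4.png

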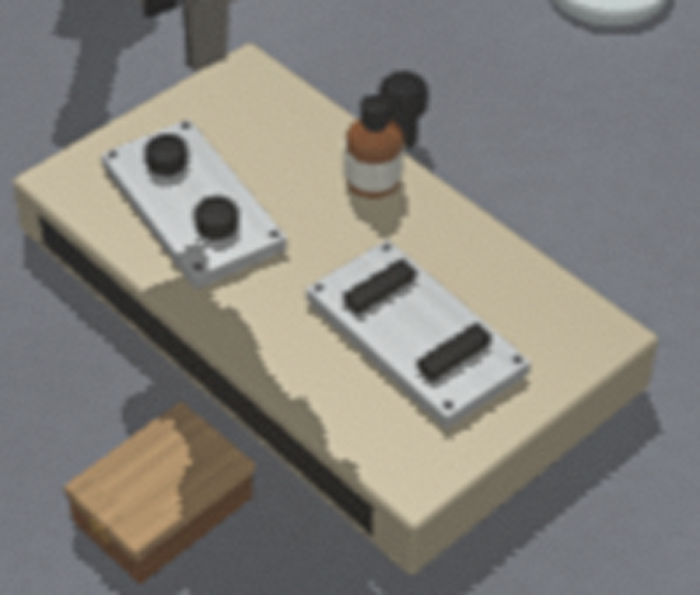

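Both round keys are back up, at (166,155) and (216,217) in the crop. The bars, bottle, box and eyepiece are unmoved and the arm is clear.

```bash
python3 -c "
from plant import manip
print(manip.finish_job())"
```

```text
the job is handed in; nothing more can be done
None
```

I pressed both round reset keys together with the half-open fingertips, held them down for about 3 s, then released them straight up. The job was handed in at about 7 s, well under the 32 s limit.

- **Key positions:** the top and wrist cameras agreed on the point midway between the keys to within about 1.3 mm. The key spacing measured 63.2–63.5 mm against the stated 64 mm.
- **Press and hold:** the tool stopped at a TCP height of 85.2 mm, where 85 mm would be fully down. The force held steady at about 25 N, while the two springs alone account for about 8 N. I had no direct reading of either key's travel, so "both fully down" rests on that height and force, with a side picture just before the hold showing both keys down.
- **After release:** the force was back to about 0 and the tool was 119 mm above the press height. The side picture showed both round keys back up and the bar keys, oil bottle, slide box and eyepiece where they were. No check failed.

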